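# Tip a tested board out of its nest and lay it in the tray

## Task

Press the tab of the nest's rocking ejector down until you feel it come against the sprung rubber stop beneath, and keep it pressed against the stop for a second with about 13 newtons (never as much as 22), so that the other end tips the circuit board up out of its pocket. Then let go of the tab, lift the board out by its raised end and lay it flat in the small empty white tray, which stands beyond the clip, without dropping it. Leave the ejector tipped, and do not disturb the clip, the tweezers or the cutters.

Things in the scene. Friction and masses are not known exactly. Their poses are not given: they have to be found in the camera images.
- nest: fixed board nest, 64 (x) x 190 (y) x 38 mm: aluminium base plate, brown pocket block on its +y half, steel ejector along its middle. Origin: centre of underside, on the worktop; z up, y from the ejector's tab (-y end) to the pocket (+y end); yaw within 0.2 rad. Pocket floor 36 mm, rim 38 mm above the worktop; walls fit the board with 1 mm play, so it cannot be pinched until tipped
- ejector: steel rocker of the nest, pressed at its tab (-y side); its +y side is a tongue 18 mm wide, 91 mm long, under the board. Origin on the pivot, 32 mm above the worktop; axes parallel to the nest's at rest. Pressing the tab turns it about +x, so its y axis points upward. Its stiff pivot (about 2.5 N at the tab) makes it stay where left. Turned 0.21 to 0.40 rad, it meets the stop
- tab (a point): centre of the tab's top face, 60 mm from the pivot; the tab is a ribbed steel plate 26 x 26 mm and 6 mm thick, 40 mm above the worktop at rest. Press here, from above, with closed fingers
- board: green circuit board, 34 mm (x) by 82 mm (y), 2 mm thick at its edges with parts up to 5 mm high on top, 14 to 28 g. Origin: centre of its underside; y along its length, z up. It starts in the pocket with its y along the nest's y; its +y end is the end that tips up. Pinch it by its long edges (closing along its x), near the raised end, about 20 mm from the centre
- tray: fixed small empty white open tray, on the other side of the clip from the nest, 100 mm (x) by 150 mm (y), walls 4 mm thick and 14 mm high, on the worktop. Origin: centre of its underside; z up. Tall test fixtures stand behind the work from x = 0.58 m on: carry the board straight across in front of them, not in an arc
- tray_floor (a point): centre of the tray's inner floor, 4 mm above the worktop
- binder_clip_1: bystander: black binder clip, 73 x 60 x 27 mm, lying between nest and tray; origin centre of its underside
- tweezers_1: bystander: steel tweezers, 79 x 99 x 8 mm on plan, at the left of the work; origin centre of the underside
- cutters: bystander: flush cutters with red grips, 71 x 134 x 12 mm on plan, at the right of the work; origin centre of the underside
- stop_place (a point): point on the nest's base plate, 8 mm above the worktop, under the middle of the tab. A sprung black rubber stop, 14 mm wide, stands here; its height is set differently each time and is not measured: the tab meets it after 13 to 23 mm of travel, to be felt. From first touch it yields about 1 mm per 6 N, and gives that back when let go

How it is judged (in metres and radians):
On the way, in this order (a step that is already met when the one before it is completed fails the run):
1. the tab is kept pressed by the fingers against its stop, with more than 8 N for half a second, ejector tipped by more than 0.2 rad (contact force between the fingers and ejector above 8 N and angle between ejector's own y axis and vertical below 1.37 rad), for 0.5 s.
2. the board is lifted clear of the nest, its centre more than 60 mm above the worktop and off the ejector (height (world z) of board above 0.06 m and contact force between board and ejector below 0.01 N and contact force between the fingers and board above 0.5 N), for 0.1 s.
At the end, for the whole second after the job is handed in: The board lies flat (within 0.06 rad, right side up) and at rest on the floor of the white tray, inside its walls (its underside within 4 mm of the floor), and the ejector is still tipped by more than 0.18 rad (z of board in the frame of tray_floor between -0.003 and 0.004 m and x of board in the frame of tray_floor between -0.05 and 0.05 m and y of board in the frame of tray_floor between -0.07 and 0.07 m and angle between board's own z axis and vertical below 0.06 rad and linear speed of board below 0.01 m/s and angle between ejector's own y axis and vertical below 1.39 rad); the robot touches nothing.
It fails at once if the ejector is pressed with more than 22 N (contact force between the fingers and ejector above 22 N).
It fails at once if the board falls freely faster than 0.6 m/s (a drop of about 2 cm) (linear speed of board above 0.6 m/s and contact force between the fingers and board below 0.05 N).
It fails at once if a bystander (clip, tweezers or cutters) is moved by more than 20 mm (distance of any of binder_clip_1, tweezers_1, cutters from where it was at the start of the episode above 0.02 m).
It also fails if it takes over 64 s, if anything falls off the work surface, if the arm or the gripper's body presses on something with over 40 N, if the wrist force passes 120 N, or if a joint passes its speed limit or range.

## Robot

A 6-joint arm with a two-finger parallel gripper is mounted at the origin on a cart in front of the work surface, level with it; the furniture and walls round the work are solid. World frame = base frame: x ahead of the robot, y to its left, z up, the work surface at z = 0. Lengths are in m, angles in degrees, forces in N, time in s.
With the tool pointing down it reaches from about 0.3 to 0.75 m from the base axis. Payload 8.5 kg.
Tool frame: the origin (TCP) lies at the very end of the fingers, on their centre line; the grasp point (between the pads) lies 19 mm behind it (env.hold_point_z is the distance from the TCP to the grasp point, in m); z points along the fingers, y is the line along which they close (so a half turn about z gives the same grasp; the last joint's range is limited). The gripper opens to 85 mm and grips with 20 to 120 N. Pads are 22 mm wide; open, the fingers measure 114 mm over their backs; the gripper's body (76 mm by 85 mm) begins 54 mm behind the grasp point. The pads swing forward as they close: fully open they stand 13 mm farther back than shut.
Start: joints at [-79.315, 21.807, 74.336, -0, 83.858, -12.336], TCP at [0.215, -0.506, 0.231] pointing down, gripper open.
Joint ranges: [-178.18, 178.18], [-50.72, 133.34], [12.68, 142.11], [-81.47, 261.47], [9.98, 163.14], [-165.26, 165.26]. Speed limits (degrees/s): [136.94, 136.94, 180, 180, 180, 180].

## Interface

Orientations are given as a 3x3 rotation matrix whose columns are the frame's x, y, z axes.
In Python, from rig import env, optics gives the robot as it stands.
- The arm moves only by the shell command python3 -m jog 'ROWS' [OPENING] [FORCE]. ROWS is JSON, a list of rows, each an object with "linear": the shift along the tool's x, y, z in units of 40 mm (1.0 is 40 mm), a list of three; "roll": the turn about the tool's z in units of 5 degrees (1.0 is 5 degrees). A call has 1 to 12 rows; each row shifts and turns the commanded pose from where the row before left it, along the tool's axes as they then stand; what a row does not reach is not made up. A row lasts 1/12 s, in which the tool goes at most 41.7 mm and 7.16 degrees, less where a joint would pass 70% of its speed; a pose out of reach is approached as far as the arm can. A call is refused whole if a number of a shift passes 1 or a number of a turn 1, either way. A call with a gripper value outside its range is refused whole. OPENING is the opening, from -1 (shut) to 1 (fully open), set as the call begins (- or left out, the last holds). The fingers move at their own pace and stop on an object; FORCE is the grip in N (left out, the last holds). Time passes only in rows, so rows that do not move let the fingers close. It gives the time, the measured TCP pose, the force, the opening and the grip force at its end, in the units of the state.
- env.observe(): the state, without advancing time (a new reading comes with each control period).
- optics.get_image(name): name is "scene" or "top" or "wrist"; returns the picture (400x640x3 uint8, red, green, blue); there is no depth.
- optics.calibration(name): a dict with "fov_y" (degrees; the focal length in pixels is half the picture's height over the tangent of half this angle, whatever the lens; pixels are square), "cx", "cy" (the principal point, pixels), "D" ([k1, k2, p1, p2, k3] as OpenCV has them; the pictures are not rectified), "T" (4x4, takes a point from camera to world coordinates). Camera axes: x right, y down, z forward; pixel columns grow to the right and rows downward; lengths in m; the calibration is good to about 2 mm. A picture is of the moment at which its call begins: read the wrist's pose just before it. calibration takes no time and is no camera call; for the wrist camera it gives the pose at the moment of the call.
- env.close_job(): hands the job in; it is judged then, once.
The state is a dict: "time_s": time; "q": joint angles; "qvel": joint speeds; "joint_efforts": joint torques, N m; "position": TCP position; "tool_rot": TCP orientation; "ft_force": force on the tool from outside, world axes, zero at the start; "wrist_torque": the same for the moment, N m; "grip_width": finger opening in m; "gripper_force": force on a finger pad.
Only numpy, scipy, OpenCV 4.12 (cv2) and the standard library are available. Lean on these libraries where they do the work, as an engineer would, in place of code of your own. Each camera call takes 0.05 s, during which the arm holds its last target. There are 200 camera calls.

## Working session

There is one attempt and no reset: what is moved stays moved. The work goes in short steps, Python scripts to look and compute and a shell command to move; the robot and the scene stay as the last step left them, time stands still between calls to the robot, and variables do not carry over. Pictures are saved under pics/ and viewed, at most 10 in all, crops included, and the job is handed in when it is done.

```bash
ls; mkdir -p pics
python3 - <<'E'
from rig import env, optics
import cv2,numpy as np
s=env.observe(); print(s['time_s'],s['position'],np.round(s['tool_rot'],3),s['ft_force'],s['grip_width'])
for n in ['scene','top']:
    im=optics.get_image(n); cv2.imwrite(f'pics/{n}0.png',im[:,:,::-1]); c=optics.calibration(n); print(n,c['fov_y'],c['cx'],c['cy'],c['D'],np.round(c['T'],3).tolist())
E
```

```text
pics
0.0 [ 0.21503615 -0.50588429  0.23070496] [[ 0.92   0.391 -0.   ]
 [ 0.391 -0.92   0.001]
 [ 0.    -0.001 -1.   ]] [ 1.30723885 -0.62195789  0.07662381] 0.08519530464954037
scene 45.412051785434855 315.0168067209121 197.6671666831147 [-0.08978129  0.          0.          0.          0.        ] [[0.636, -0.359, 0.683, -0.536], [-0.772, -0.298, 0.562, -0.848], [0.002, -0.885, -0.466, 0.774], [0.0, 0.0, 0.0, 1.0]]
top 46.11592745479221 324.3326204979469 201.24961503552836 [-0.12944359  0.          0.          0.          0.        ] [[-0.005, -0.996, 0.09, 0.357], [-1.0, 0.005, -0.0, -0.004], [-0.0, -0.09, -0.996, 1.484], [0.0, 0.0, 0.0, 1.0]]
```

View pics/top0.png

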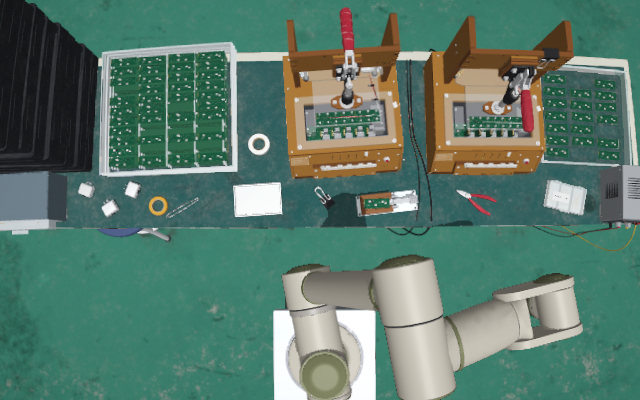

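View pics/scene0.png

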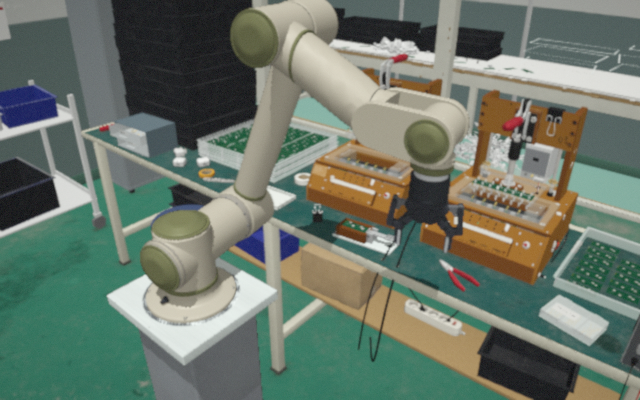

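The top view shows the nest at about (390,203) with its pocket left (+y), the clip at (323,196), the white tray at (258,200), the tweezers at (183,207) and the cutters at (478,201). The scene view shows the gripper hanging above and near the nest.

```bash
cat > h.py <<'E'
from rig import env, optics
import cv2,numpy as np
def KD(c):
    f=200/np.tan(np.radians(c['fov_y']/2)); return np.array([[f,0,c['cx']],[0,f,c['cy']],[0,0,1]]),np.array(c['D'],float)
def rays(c,px):
    K,D=KD(c); u=cv2.undistortPoints(np.array(px,float).reshape(-1,1,2),K,D).reshape(-1,2)
    T=np.array(c['T']); d=np.c_[u,np.ones(len(u))]@T[:3,:3].T; return T[:3,3],d
def onplane(c,px,z):
    o,d=rays(c,px); return o+d*((z-o[2])/d[:,2])[:,None]
def tri(obs): # [(calib,px)...] -> point, residual
    A=np.zeros((3,3));b=np.zeros(3);L=[]
    for c,p in obs:
        o,d=rays(c,[p]); d=d[0]/np.linalg.norm(d[0]); P=np.eye(3)-np.outer(d,d); A+=P;b+=P@o;L.append((o,P))
    x=np.linalg.solve(A,b); return x,[float(np.linalg.norm(P@(x-o))) for o,P in L]
def proj(c,pts):
    K,D=KD(c);Ti=np.linalg.inv(np.array(c['T'])); return cv2.projectPoints(np.array(pts,float).reshape(-1,3),cv2.Rodrigues(Ti[:3,:3])[0],Ti[:3,3],K,D)[0].reshape(-1,2)
def snap(n,fn):
    c=optics.calibration(n); im=optics.get_image(n)[:,:,::-1].copy(); cv2.imwrite(f'pics/{fn}.png',im); np.savez(f'pics/{fn}.npz',**{k:np.array(v) for k,v in c.items()}); return c,im
def load(fn):
    z=np.load(f'pics/{fn}.npz'); c={k:z[k] for k in z}; c['fov_y']=float(c['fov_y']);return c,cv2.imread(f'pics/{fn}.png')
E
python3 - <<'E'
from h import *
c=optics.calibration('top')
print(np.round(onplane(c,[(362,205),(417,200),(234,186),(281,183),(234,216),(283,214),(323,196),(478,201),(390,203)],0.03),3))
w=optics.calibration('wrist'); print(w['fov_y'],np.round(w['T'],3))
s=env.observe();R=s['tool_rot'];T=np.array(w['T']); print(np.round(R.T@(T[:3,3]-s['position']),3),np.round(R.T@T[:3,:3],3))
E
```

```text
[[ 0.476 -0.121  0.03 ]
 [ 0.491 -0.294  0.03 ]
 [ 0.537  0.278  0.03 ]
 [ 0.546  0.131  0.03 ]
 [ 0.443  0.277  0.03 ]
 [ 0.449  0.124  0.03 ]
 [ 0.505 -0.     0.03 ]
 [ 0.487 -0.489  0.03 ]
 [ 0.482 -0.209  0.03 ]]
65.02752169978437 [[ 0.392 -0.889 -0.237  0.276]
 [-0.92  -0.379 -0.1   -0.481]
 [-0.001  0.257 -0.966  0.373]
 [ 0.     0.     0.     1.   ]]
[ 0.065  0.001 -0.142] [[ 0.001 -0.966 -0.257]
 [ 1.     0.001  0.001]
 [-0.    -0.257  0.966]]
```

```bash
python3 -m jog '[{"linear":[0.85,-0.45,0]},{"linear":[0.85,-0.45,0]},{"linear":[0.85,-0.45,0]},{"linear":[0.85,-0.45,0]},{"linear":[0.85,-0.45,0]},{"linear":[0.85,-0.45,0]},{"linear":[0.85,-0.45,0]},{"linear":[0.85,-0.45,0]},{"linear":[0.85,-0.45,0]},{"linear":[0.85,-0.45,0]},{"linear":[0.85,-0.4,0]}]' -1
python3 -m jog '[{"linear":[0,0,0],"roll":-1},{"linear":[0,0,0],"roll":-1},{"linear":[0,0,0],"roll":-1},{"linear":[0,0,0],"roll":-1},{"linear":[0,0,0],"roll":-1},{"linear":[0,0,0],"roll":-1},{"linear":[0,0,0],"roll":-1},{"linear":[0,0,0],"roll":-1},{"linear":[0,0,0],"roll":-1},{"linear":[0,0,0],"roll":-1},{"linear":[0,0,0],"roll":-1},{"linear":[0,0,0],"roll":-1}]'
python3 -m jog '[{"linear":[0,0,0],"roll":-1},{"linear":[0,0,0],"roll":-0.4},{"linear":[0,0,0]},{"linear":[0,0,0]},{"linear":[0,0,0]}]'
python3 - <<'E'
from h import *
snap('wrist','w1'); s=env.observe(); print(s['time_s'],s['position'],np.round(s['tool_rot'],3),s['ft_force'],s['grip_width'])
E
```

```text
time_s: 1.1
position: [0.2151, -0.506, 0.2309]
tool_rot: [[0.117, 0.993, -0.0], [0.993, -0.117, 0.001], [0.001, -0.0, -1.0]]
ft_force: [0.6, -0.2, 0.0]
grip_width: 0.0855
gripper_force: 0.0
1.15 [ 0.21505573 -0.5060004   0.23094717] [[ 0.112  0.994 -0.   ]
 [ 0.994 -0.112  0.001]
 [ 0.001 -0.    -1.   ]] [-0.53083716 -0.04973374  0.95884112] 0.08557477838514076invalid input
invalid input
```

View pics/w1.png

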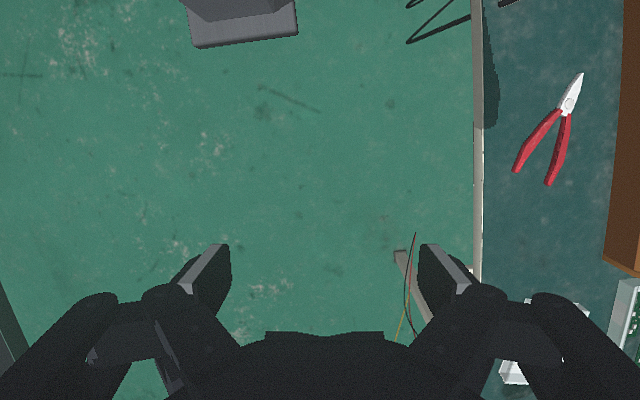

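That view shows the floor, with the cutters at (560,130): the arm had only turned, because every row needs a "roll" field. I'll redo the shift.

```bash
python3 -m jog '[{"linear":[0,0,0],"roll":-0.7},{"linear":[0,0,0],"roll":-0.7},{"linear":[0.8,0.65,0],"roll":0},{"linear":[0.8,0.65,0],"roll":0},{"linear":[0.8,0.65,0],"roll":0},{"linear":[0.8,0.65,0],"roll":0},{"linear":[0.8,0.65,0],"roll":0},{"linear":[0.8,0.65,0],"roll":0},{"linear":[0.8,0.65,0],"roll":0},{"linear":[0.8,0.65,0],"roll":0},{"linear":[0.8,0.65,0],"roll":0},{"linear":[0.8,0.65,0],"roll":0}]' -1
python3 -m jog '[{"linear":[0,0,0],"roll":0},{"linear":[0,0,0],"roll":0},{"linear":[0,0,0],"roll":0}]'
python3 - <<'E'
from h import *
snap('wrist','w2'); s=env.observe(); print(s['time_s'],s['position'],np.round(s['tool_rot'],3),s['ft_force'],s['grip_width'])
E
```

```text
time_s: 2.15
position: [0.4758, -0.1842, 0.2312]
tool_rot: [[0.002, 1.0, -0.0], [1.0, -0.002, 0.0], [0.0, -0.0, -1.0]]
ft_force: [0.8, -0.9, 0.5]
grip_width: -0.0001
gripper_force: 0.0
time_s: 2.4
position: [0.4747, -0.1862, 0.2311]
tool_rot: [[0.0, 1.0, -0.001], [1.0, -0.0, 0.0], [0.0, -0.001, -1.0]]
ft_force: [0.1, -1.0, 1.0]
grip_width: -0.0002
gripper_force: 0.0
2.45 [ 0.47446804 -0.18681631  0.23116069] [[ 0.001  1.    -0.001]
 [ 1.    -0.001 -0.   ]
 [-0.    -0.001 -1.   ]] [ 0.31989844 -0.02691629 -0.87936977] -8.850319405614717e-05
```

View pics/w2.png

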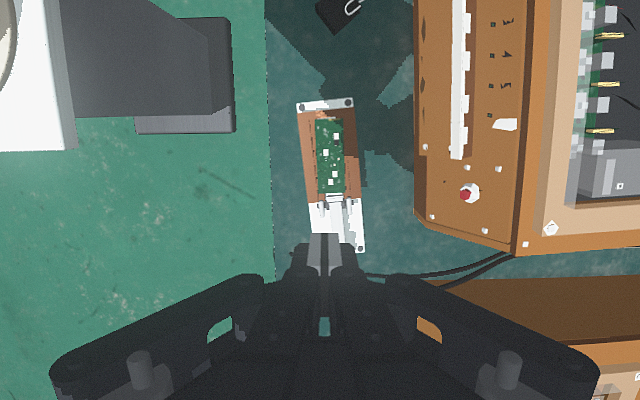

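The wrist view shows the nest from (298,103)–(355,99) down to about (362,252), with the board from (315,120) to (346,193). The tab is hidden behind the fingers, so I'll step back for a second view.

```bash
python3 -m jog '[{"linear":[-0.75,0,0],"roll":0},{"linear":[-0.75,0,0],"roll":0},{"linear":[-0.75,0,0],"roll":0},{"linear":[0,0,0],"roll":0},{"linear":[0,0,0],"roll":0},{"linear":[0,0,0],"roll":0},{"linear":[0,0,0],"roll":0}]'
python3 - <<'E'
from h import *
c,im=snap('wrist','w3'); s=env.observe(); print(s['time_s'],s['position'])
c2,i2=load('w2')
a=cv2.resize(im[0:200,240:440],(600,600),interpolation=cv2.INTER_CUBIC)
cv2.imwrite('pics/c3.png',a)
E
```

```text
time_s: 3.03
position: [0.4746, -0.2757, 0.2314]
tool_rot: [[0.0, 1.0, -0.0], [1.0, -0.0, 0.0], [0.0, -0.0, -1.0]]
ft_force: [0.5, 0.4, -0.2]
grip_width: 0.0002
gripper_force: 0.0
3.0833 [ 0.47478252 -0.27547866  0.23156557]
```

View pics/c3.png

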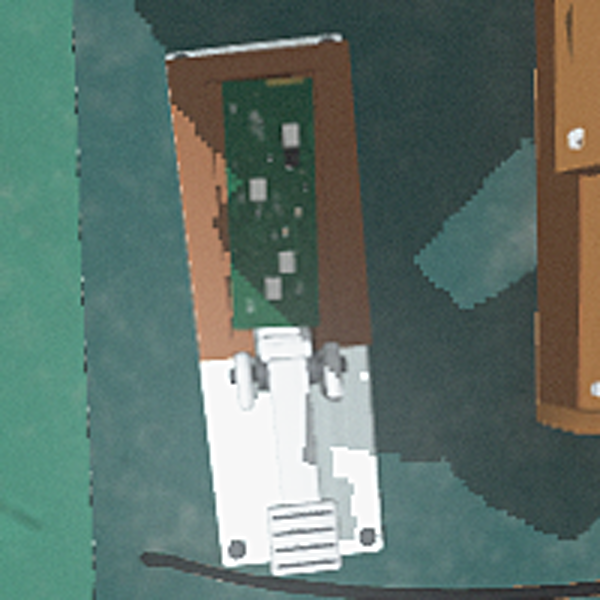

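The crop (3x, origin (240,0)) shows the tab with corners (269,506), (338,500), (341,570), (274,575), and the board with corners (222,82), (313,78), (318,325), (235,329). The nest is yawed slightly.

Run:
```python
from h import *
f=lambda p:[(240+x/3-1/3,y/3-1/3) for x,y in p]
obs=[]
for n,roi in (('w2',(300,380,100,215)),('w3',(280,380,15,120))):
    c,im=load(n); hsv=cv2.cvtColor(im,cv2.COLOR_BGR2HSV); m=cv2.inRange(hsv,(45,100,20),(80,255,255))
    M=np.zeros_like(m); M[roi[2]:roi[3],roi[0]:roi[1]]=m[roi[2]:roi[3],roi[0]:roi[1]]
    M=cv2.morphologyEx(M,cv2.MORPH_CLOSE,np.ones((9,9))); n_,l,st,_=cv2.connectedComponentsWithStats(M); k=1+np.argmax(st[1:,4])
    ct=cv2.findContours((l==k).astype(np.uint8),0,2)[0][0]; r=cv2.minAreaRect(ct); b=cv2.boxPoints(r); print(n,r,b.round(1).tolist())
    b=b[np.argsort(b[:,1])]; b=np.array([*b[:2][np.argsort(b[:2,0])],*b[2:][np.argsort(b[2:,0])]]); obs.append((c,b))
    P=onplane(c,b,0.038); print(np.round(P,4).tolist(), 'c',P.mean(0).round(4),[np.linalg.norm(P[0]-P[2]).round(4),np.linalg.norm(P[0]-P[1]).round(4)])
for i in range(4): x,r=tri([(o[0],o[1][i]) for o in obs]); print(i,x.round(4),np.round(r,4))
c=obs[1][0]
tab=onplane(c,f([(269,506),(338,500),(341,570),(274,575)]),.040); print('tab',tab.round(4).tolist(),tab.mean(0))
bd=onplane(c,f([(222,82),(313,78),(318,325),(235,329)]),.038);print('board',bd.round(4).tolist(),bd.mean(0))
base=onplane(c,f([(223,565),(383,547)]),.008);print('base',base)
```

```text
w2 ((329.46337890625, 155.90121459960938), (72.65965270996094, 27.184904098510742), 88.09085083007812) [[314.70001220703125, 120.0], [341.79998779296875, 119.0999984741211], [344.29998779296875, 191.8000030517578], [317.1000061035156, 192.6999969482422]]
[[0.4657, -0.1277, 0.038], [0.494, -0.1268, 0.038], [0.4678, -0.2057, 0.038], [0.4978, -0.2047, 0.038]] c [ 0.4813 -0.1662  0.038 ] [np.float64(0.078), np.float64(0.0283)]
w3 ((330.3473205566406, 67.2929916381836), (81.85962677001953, 29.205005645751953), 87.27368927001953) [[313.79998779296875, 27.100000381469727], [343.0, 25.700000762939453], [346.8999938964844, 107.5], [317.70001220703125, 108.9000015258789]]
[[0.4653, -0.1272, 0.038], [0.494, -0.1258, 0.038], [0.4689, -0.2058, 0.038], [0.4991, -0.2044, 0.038]] c [ 0.4818 -0.1658  0.038 ] [np.float64(0.0787), np.float64(0.0287)]
0 [ 0.4656 -0.1277  0.04  ] [0.0002 0.0002]
1 [ 0.4938 -0.1267  0.0415] [0. 0.]
2 [ 0.4684 -0.2058  0.0377] [0.0005 0.0005]
3 [ 0.4983 -0.2044  0.0392] [0.0006 0.0006]
tab [[0.4812, -0.2677, 0.04], [0.5059, -0.2655, 0.04], [0.5075, -0.2913, 0.04], [0.4831, -0.2932, 0.04]] [ 0.49442549 -0.27942602  0.04      ]
board [[0.4652, -0.1271, 0.038], [0.495, -0.1258, 0.038], [0.4978, -0.2049, 0.038], [0.4692, -0.2063, 0.038]] [ 0.48179763 -0.16600529  0.038     ]
base [[ 0.4635192  -0.29694229  0.008     ]
 [ 0.52714137 -0.28954957  0.008     ]]
```

Board height triangulates to 38–41 mm and the tab measures 25 x 26 mm, both as given. The nest yaw is about 6.4°. Going over the tab.

```bash
python3 -m jog '[{"linear":[-0.1,0.49,0],"roll":0},{"linear":[0,0,0.85],"roll":-0.64},{"linear":[0,0,0.85],"roll":-0.64},{"linear":[0,0,0.8],"roll":0},{"linear":[0,0,0.8],"roll":0},{"linear":[0,0,0.8],"roll":0},{"linear":[0,0,0],"roll":0},{"linear":[0,0,0],"roll":0},{"linear":[0,0,0],"roll":0},{"linear":[0,0,0],"roll":0}]' -1
python3 - <<'E'
from h import *
c,im=snap('wrist','w4'); s=env.observe(); print(s['time_s'],s['position'],s['ft_force'])
print(proj(c,[[.4944,-.2794,.04],[.4818,-.166,.038]]))
E
```

```text
time_s: 3.92
position: [0.4955, -0.2806, 0.0696]
tool_rot: [[-0.112, 0.994, 0.003], [0.994, 0.112, -0.003], [-0.003, 0.003, -1.0]]
ft_force: [-0.1, 0.1, -0.4]
grip_width: 0.0002
gripper_force: 0.0
3.9667 [ 0.4954     -0.28058843  0.06947735] [ 0.76843609 -0.57008943  0.14210023]
[[320.98384981 226.00195719]
 [321.08440368  10.87717356]]
```

View pics/w4.png

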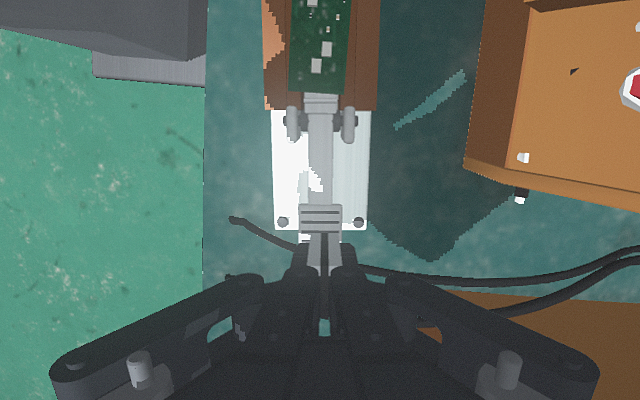

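The tab is centred under the fingertips at (320,207) and the nest's axis runs vertical in the picture. Pressing now.

```bash
python3 -m jog '[{"linear":[0,0,0.3],"roll":0},{"linear":[0,0,0.25],"roll":0},{"linear":[0,0,0.1],"roll":0},{"linear":[0,0,0],"roll":0},{"linear":[0,0,0],"roll":0}]' | grep -E "pos|ft"
python3 -m jog '[{"linear":[0,0,0.05],"roll":0},{"linear":[0,0,0.05],"roll":0},{"linear":[0,0,0.05],"roll":0},{"linear":[0,0,0],"roll":0},{"linear":[0,0,0],"roll":0}]'  | grep -E "pos|ft"
python3 -m jog '[{"linear":[0,0,0.05],"roll":0},{"linear":[0,0,0.05],"roll":0},{"linear":[0,0,0],"roll":0},{"linear":[0,0,0],"roll":0}]'  | grep -E "pos|ft"
```

```text
position: [0.4947, -0.2802, 0.0416]
ft_force: [0.7, -0.7, 0.3]
position: [0.4948, -0.2803, 0.0355]
ft_force: [0.9, -2.6, 1.9]
position: [0.4946, -0.28, 0.0311]
ft_force: [0.4, -0.7, 2.2]
```

```bash
python3 -m jog '[{"linear":[0,0,0.02],"roll":0},{"linear":[0,0,0.02],"roll":0},{"linear":[0,0,0],"roll":0},{"linear":[0,0,0],"roll":0}]'  | grep -E "pos|ft"
python3 -m jog '[{"linear":[0,0,0.015],"roll":0},{"linear":[0,0,0.01],"roll":0},{"linear":[0,0,0],"roll":0},{"linear":[0,0,0],"roll":0}]'  | grep -E "pos|ft"
```

```text
position: [0.4945, -0.2799, 0.0296]
ft_force: [1.1, -0.6, 1.4]
position: [0.4945, -0.28, 0.0286]
ft_force: [1.0, 0.1, 1.8]
```

```bash
python3 -m jog '[{"linear":[0,0,0.025],"roll":0},{"linear":[0,0,0],"roll":0},{"linear":[0,0,0],"roll":0}]'  | grep -E "pos|ft"
python3 -m jog '[{"linear":[0,0,0.025],"roll":0},{"linear":[0,0,0],"roll":0},{"linear":[0,0,0],"roll":0}]'  | grep -E "pos|ft"
```

```text
position: [0.4945, -0.2799, 0.0276]
ft_force: [-0.0, 0.6, 1.4]
position: [0.4945, -0.2799, 0.0266]
ft_force: [0.1, 0.7, -0.1]
```

```bash
python3 -m jog '[{"linear":[0,0,0.02],"roll":0},{"linear":[0,0,0],"roll":0},{"linear":[0,0,0],"roll":0}]'  | grep -E "pos|ft"
```

```text
position: [0.4945, -0.28, 0.0258]
ft_force: [1.0, 0.7, 0.8]
```

```bash
python3 -m jog '[{"linear":[0,0,0.025],"roll":0},{"linear":[0,0,0],"roll":0},{"linear":[0,0,0],"roll":0}]'  | grep -E "pos|ft"
python3 -m jog '[{"linear":[0,0,0.02],"roll":0},{"linear":[0,0,0],"roll":0},{"linear":[0,0,0],"roll":0}]'  | grep -E "pos|ft"
```

```text
position: [0.4945, -0.2801, 0.0248]
ft_force: [0.9, 0.6, 1.0]
position: [0.4946, -0.2801, 0.0241]
ft_force: [-0.3, 1.4, 1.4]
```

Run:
```python
from h import *
c,im=snap('wrist','w5'); s=env.observe(); print(s['time_s'],s['position'],s['ft_force'],s['joint_efforts'])
```

```text
7.1 [ 0.49456376 -0.28008169  0.0240609 ] [-0.13685051  0.28895695  2.11504185] [-2.79107820e-01 -5.00457180e+01 -1.59992945e+01 -9.38819884e-02
 -1.36901694e-01  4.19611524e-04]
```

View pics/w5.png

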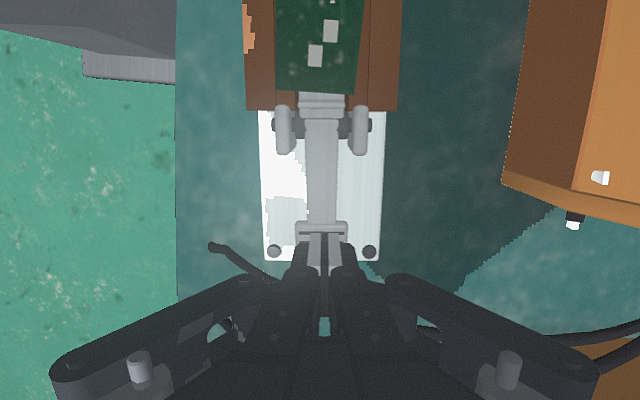

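The tab is tipping under the fingers (top edge at (320,228)) and has not met the stop yet. I'll continue in steps of about 1 mm.

```bash
python3 -m jog '[{"linear":[0,0,0.025],"roll":0},{"linear":[0,0,0],"roll":0},{"linear":[0,0,0],"roll":0}]'  | grep -E "pos|ft"
python3 -m jog '[{"linear":[0,0,0.02],"roll":0},{"linear":[0,0,0],"roll":0},{"linear":[0,0,0],"roll":0}]'  | grep -E "pos|ft"
```

```text
position: [0.4946, -0.2801, 0.023]
ft_force: [-0.3, 0.6, 1.9]
position: [0.4946, -0.2801, 0.0223]
ft_force: [1.3, -0.3, 1.6]
```

```bash
python3 -m jog '[{"linear":[0,0,0.02],"roll":0},{"linear":[0,0,0],"roll":0},{"linear":[0,0,0],"roll":0}]'  | grep -E "pos|ft"
```

```text
position: [0.4946, -0.2801, 0.0215]
ft_force: [0.6, 0.3, 1.7]
```

```bash
python3 -m jog '[{"linear":[0,0,0.02],"roll":0},{"linear":[0,0,0],"roll":0},{"linear":[0,0,0],"roll":0}]'  | grep -E "pos|ft"
python3 -m jog '[{"linear":[0,0,0.02],"roll":0},{"linear":[0,0,0],"roll":0},{"linear":[0,0,0],"roll":0}]'  | grep -E "pos|ft"
```

```text
position: [0.4946, -0.2801, 0.0208]
ft_force: [-0.3, -0.4, 3.5]
position: [0.4947, -0.2801, 0.0202]
ft_force: [-0.4, 0.6, 5.5]
```

```bash
python3 -m jog '[{"linear":[0,0,0.02],"roll":0},{"linear":[0,0,0],"roll":0},{"linear":[0,0,0],"roll":0}]'  | grep -E "pos|ft"
```

```text
position: [0.4947, -0.2801, 0.0197]
ft_force: [-0.9, 2.0, 9.7]
```

```bash
python3 -m jog '[{"linear":[0,0,0.015],"roll":0},{"linear":[0,0,0],"roll":0},{"linear":[0,0,0],"roll":0},{"linear":[0,0,0],"roll":0}]'  | grep -E "pos|ft"
```

```text
position: [0.4947, -0.2801, 0.0194]
ft_force: [-2.1, 1.7, 12.1]
```

Run:
```python
from rig import env
print(env.observe()['ft_force'],env.observe()['time_s'])
```

```text
[-2.13688065  1.74279383 12.05494443] 8.9333
```

```bash
python3 -m jog '[{"linear":[0,0,0.003],"roll":0},{"linear":[0,0,0],"roll":0},{"linear":[0,0,0],"roll":0},{"linear":[0,0,0],"roll":0},{"linear":[0,0,0],"roll":0},{"linear":[0,0,0],"roll":0},{"linear":[0,0,0],"roll":0}]'  | grep -E "pos|ft"
python3 -m jog '[{"linear":[0,0,0],"roll":0},{"linear":[0,0,0],"roll":0},{"linear":[0,0,0],"roll":0},{"linear":[0,0,0],"roll":0},{"linear":[0,0,0],"roll":0},{"linear":[0,0,0],"roll":0},{"linear":[0,0,0],"roll":0}]'  | grep -E "pos|ft"
python3 -m jog '[{"linear":[0,0,-0.05],"roll":0},{"linear":[0,0,-0.1],"roll":0},{"linear":[0,0,-0.4],"roll":0},{"linear":[0,0,-1],"roll":0},{"linear":[0,0,-1],"roll":0},{"linear":[0,0,-1],"roll":0},{"linear":[0,0,-1],"roll":0},{"linear":[0,0,-0.75],"roll":0},{"linear":[0,0,0],"roll":0},{"linear":[0,0,0],"roll":0},{"linear":[0,0,0],"roll":0}]'
python3 - <<'E'
from h import *
c,im=snap('wrist','w6'); s=env.observe(); print(s['time_s'],s['position'],s['ft_force'])
E
python3 -m jog '[{"linear":[0.75,0,0],"roll":0},{"linear":[0.75,0,0],"roll":0},{"linear":[0.75,0,0],"roll":0},{"linear":[0,0,0],"roll":0},{"linear":[0,0,0],"roll":0},{"linear":[0,0,0],"roll":0},{"linear":[0,0,0],"roll":0}]'
python3 - <<'E'
from h import *
c,im=snap('wrist','w7'); s=env.observe(); print(s['time_s'],s['position'],s['ft_force'])
_,a=load('w6'); k=lambda i,v:cv2.resize(i[v:v+225,240:390],(400,600),interpolation=cv2.INTER_CUBIC)
cv2.imwrite('pics/c67.png',np.hstack([k(a,0),k(im,25)]))
E
```

```text
position: [0.4947, -0.2801, 0.0194]
ft_force: [-2.6, 2.9, 13.5]
position: [0.4948, -0.2801, 0.0194]
ft_force: [-1.9, 2.2, 13.3]
time_s: 11.02
position: [0.4942, -0.2798, 0.2292]
tool_rot: [[-0.112, 0.994, -0.002], [0.994, 0.112, 0.001], [0.001, -0.001, -1.0]]
ft_force: [-0.2, 0.4, -0.1]
grip_width: 0.0
gripper_force: 0.0
11.0667 [ 0.49408351 -0.27971781  0.22872667] [ 0.42410617  0.03388484 -0.34439543]
time_s: 11.65
position: [0.4846, -0.1915, 0.2297]
tool_rot: [[-0.111, 0.994, -0.001], [0.994, 0.111, 0.001], [0.001, -0.001, -1.0]]
ft_force: [0.1, -0.4, 0.3]
grip_width: 0.0002
gripper_force: 0.0
11.7 [ 0.4845565  -0.19152672  0.22976065] [ 0.31534038 -0.90501475  0.48165618]
```

View pics/c67.png

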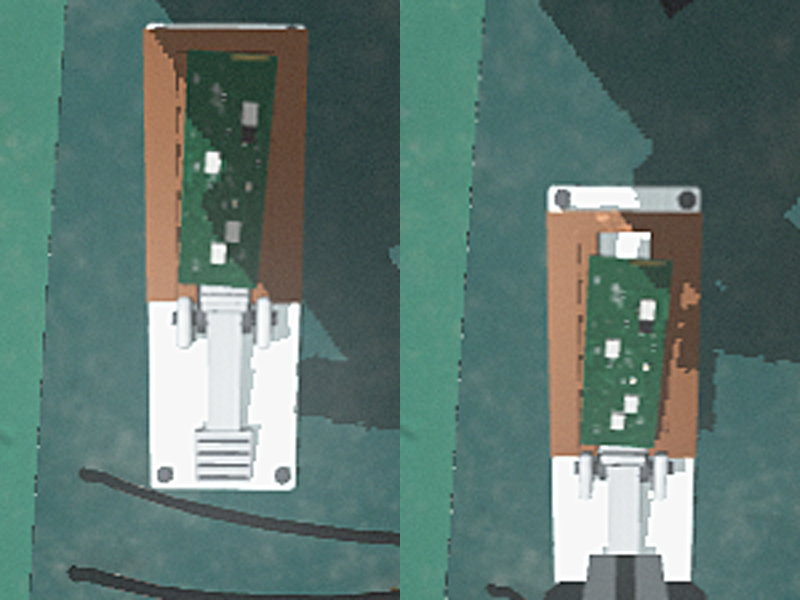

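The crops (2.667x) show the board tipped up and yawed about 3° against the nest. Its corners are (188,52), (277,55), (259,288), (180,283) on the left and (589,256), (672,262), (658,447), (581,443) on the right.

Run:
```python
from h import *
s=8/3
A=[(188,52),(277,55),(259,288),(180,283)];B=[(189,256),(272,262),(258,447),(181,443)]
ca,_=load('w6');cb,_=load('w7')
P=[]
for a,b in zip(A,B):
    x,r=tri([(ca,((a[0]+.5)/s+239.5,(a[1]+.5)/s-.5)),(cb,((b[0]+.5)/s+239.5,(b[1]+.5)/s+24.5))]); P.append(x); print(x.round(4),np.round(r,4))
P=np.array(P); print('centre',P.mean(0))
y=(P[0]+P[1]-P[2]-P[3])/2; L=np.linalg.norm(y); y/=L; print('L',L,'W',np.linalg.norm(P[0]-P[1]),np.linalg.norm(P[2]-P[3]),'y',y,'tilt',np.degrees(np.arcsin(y[2])),'yaw',np.degrees(np.arctan2(-y[0],y[1])))
g=P.mean(0)+.02*y; print('grasp',g)
s=env.observe(); d=s['tool_rot'].T@(g-s['position']); print('tool shift to grasp, TCP at g (m):',d, 'units',d/.04)
```

```text
[ 0.4659 -0.1347  0.0674] [0. 0.]
[ 0.4953 -0.1334  0.0714] [0.0001 0.0001]
[ 0.5001 -0.2076  0.0417] [0.0005 0.0005]
[ 0.4694 -0.2092  0.0423] [0.0001 0.0001]
centre [ 0.48268298 -0.17121194  0.05570429]
L 0.07934397710633223 W 0.02967963973343906 0.030708007637073955 y [-0.05163655  0.93712391  0.34515569] tilt 20.191299794880138 yaw 3.1538708887488505
grasp [ 0.48165025 -0.15246946  0.0626074 ]
tool shift to grasp, TCP at g (m): [0.03904712 0.00157359 0.16717347] units [0.9761781  0.03933987 4.17933675]
```

The board is tilted 20° and yawed 3.1°. I'll open and descend, holding it a bit nearer the fingertips so it can be laid low.

```bash
python3 -m jog '[{"linear":[0.976,0.04,0],"roll":0},{"linear":[0,0,0],"roll":0.64},{"linear":[0,0,0.8],"roll":0},{"linear":[0,0,0.8],"roll":0},{"linear":[0,0,0.8],"roll":0},{"linear":[0,0,0],"roll":0},{"linear":[0,0,0],"roll":0},{"linear":[0,0,0],"roll":0},{"linear":[0,0,0],"roll":0}]' 1 30
python3 - <<'E'
from h import *
c,im=snap('wrist','w8'); s=env.observe(); print(s['time_s'])
cv2.imwrite('pics/c8.png',im)
g=np.array([0.48165,-0.15247,.0626]); d=s['tool_rot'].T@(g-[0,0,.0156]-s['position']); print(d/.04)
print(proj(c,[[.4659,-.1347,.0674],[.4953,-.1334,.0714],[.5001,-.2076,.0417],[.4694,-.2092,.0423]]).round(0).tolist())
E
```

```text
time_s: 12.45
position: [0.4827, -0.1524, 0.1363]
tool_rot: [[-0.056, 0.998, 0.003], [0.998, 0.056, -0.002], [-0.002, 0.003, -1.0]]
ft_force: [-0.4, 0.6, -0.7]
grip_width: 0.0854
gripper_force: 0.0
12.5
[ 9.13779418e-04 -2.91126253e-02  2.22868298e+00]
[[300.0, 183.0], [343.0, 184.0], [340.0, 264.0], [303.0, 264.0]]
```

View pics/c8.png

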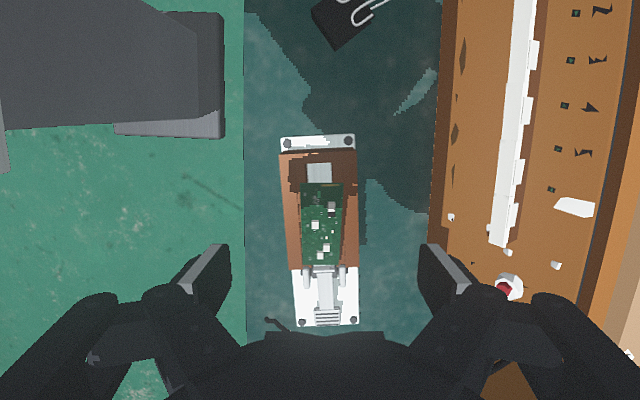

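The picture shows the board at (300,183)–(343,184)–(340,264)–(303,264), exactly where the triangulated corners reproject. Descend and close.

```bash
python3 -m jog '[{"linear":[0,-0.03,0.7],"roll":0},{"linear":[0,0,0.7],"roll":0},{"linear":[0,0,0.5],"roll":0},{"linear":[0,0,0.33],"roll":0},{"linear":[0,0,0],"roll":0},{"linear":[0,0,0],"roll":0},{"linear":[0,0,0],"roll":0},{"linear":[0,0,0],"roll":0}]' 1 30
python3 -m jog '[{"linear":[0,0,0],"roll":0},{"linear":[0,0,0],"roll":0},{"linear":[0,0,0],"roll":0},{"linear":[0,0,0],"roll":0},{"linear":[0,0,0],"roll":0},{"linear":[0,0,0],"roll":0},{"linear":[0,0,0],"roll":0},{"linear":[0,0,0],"roll":0}]' -1 30
```

```text
time_s: 13.17
position: [0.4813, -0.1522, 0.0466]
tool_rot: [[-0.056, 0.998, 0.002], [0.998, 0.056, -0.001], [-0.002, 0.002, -1.0]]
ft_force: [-0.3, 0.3, 0.4]
grip_width: 0.0855
gripper_force: 0.0
time_s: 13.83
position: [0.4806, -0.1517, 0.0453]
tool_rot: [[-0.056, 0.998, 0.0], [0.998, 0.056, -0.0], [-0.0, 0.0, -1.0]]
ft_force: [-0.4, -0.2, 0.8]
grip_width: 0.0287
gripper_force: 29.4
```

```bash
python3 -m jog '[{"linear":[0,0,-0.1],"roll":0},{"linear":[0,0,-0.2],"roll":0},{"linear":[0,0,-0.4],"roll":0},{"linear":[0,0,-0.5],"roll":0},{"linear":[0,0,-0.5],"roll":0},{"linear":[0,0,-0.4],"roll":0},{"linear":[0,0,-0.2],"roll":0},{"linear":[0,0,0],"roll":0},{"linear":[0,0,0],"roll":0},{"linear":[0,0,0],"roll":0}]'
python3 - <<'E'
from h import *
c,im=snap('wrist','w9'); ct,it=snap('top','t9')
cv2.imwrite('pics/c9.png',np.hstack([im[100:400,150:500],cv2.resize(it[150:250,220:370],(450,300))]))
E
```

```text
time_s: 14.67
position: [0.4801, -0.1515, 0.1363]
tool_rot: [[-0.056, 0.998, -0.001], [0.998, 0.056, 0.001], [0.001, -0.001, -1.0]]
ft_force: [0.5, 0.2, -0.5]
grip_width: 0.0287
gripper_force: 29.6
```

View pics/c9.png

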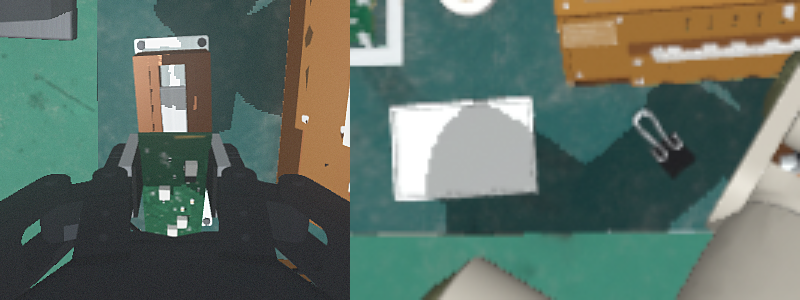

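The board is held clear of the nest (wrist view: (133,133)–(215,235)). The top view shows the tray with crop corners (391,106), (531,97), (537,192), (397,200), and the clip at (665,145), undisturbed.

Run:
```python
from h import *
c,_=load('t9')
px=[((x-350+.5)/3+219.5,(y+.5)/3+149.5) for x,y in [(391,106),(531,97),(537,192),(397,200)]]
P=onplane(c,px,.014); print(P.round(4).tolist(),P.mean(0),np.linalg.norm(P[0]-P[1]),np.linalg.norm(P[1]-P[2]))
e=(P[0]-P[1])+(P[3]-P[2]); print('yaw',np.degrees(np.arctan2(-e[0],e[1])))
s=env.observe(); y=np.array([-.055,.998,0]); g=P.mean(0)+.02*y; d=s['tool_rot'].T@(g-s['position']); print(d/.04)
```

```text
[[0.5427, 0.2836, 0.014], [0.5514, 0.1353, 0.014], [0.4512, 0.1286, 0.014], [0.4433, 0.2759, 0.014]] [0.49713497 0.20584872 0.014     ] 0.148539839791065 0.10038951801024791
yaw 3.202825934962582
[9.39266617 0.93026194 3.06560516]
```

```bash
python3 -m jog '[{"linear":[0.3,0.08,0],"roll":0},{"linear":[0.6,0.08,0],"roll":0},{"linear":[0.85,0.08,0],"roll":0},{"linear":[0.85,0.08,0],"roll":0},{"linear":[0.7,0.08,0],"roll":0},{"linear":[0.4,0.08,0],"roll":0},{"linear":[0,0,0],"roll":0},{"linear":[0,0,0],"roll":0},{"linear":[0,0,0],"roll":0}]'
python3 - <<'E'
from h import *
c,im=snap('wrist','w10'); cv2.imwrite('pics/c10.png',im)
E
```

```text
time_s: 15.52
position: [0.4914, -0.0031, 0.137]
tool_rot: [[-0.056, 0.998, -0.0], [0.998, 0.056, -0.0], [-0.0, -0.0, -1.0]]
ft_force: [-0.1, 0.6, -1.0]
grip_width: 0.029
gripper_force: 29.6
```

View pics/c10.png

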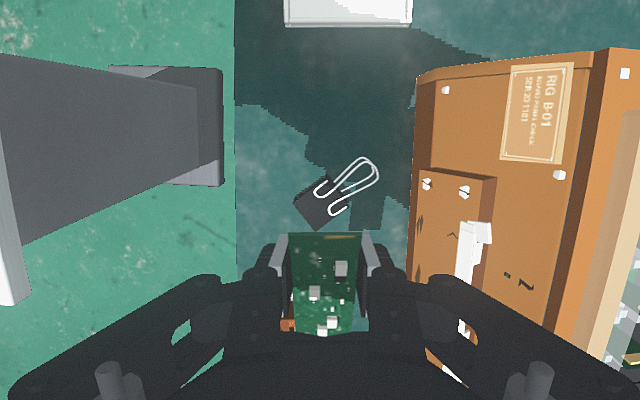

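The wrist view shows the board in the pads, with far corners (289,233), (361,232) and near edge (293,335)–(355,335). The clip lies at (335,195), and the tray's near edge runs (285,26)–(412,26).

Run:
```python
from h import *
c,_=load('w10')
print(onplane(c,[(285,26),(412,26)],0.0).round(4).tolist())
o,d=rays(c,[(289,233),(361,232),(355,335),(293,335)])
w=.0295
def pair(a,b):
    t=w/np.linalg.norm(a-b); return o+t*a,o+t*b
P=np.array([*pair(d[0],d[1]),*pair(d[2],d[3])]); y=(P[0]+P[1]-P[2]-P[3])/2
s=env.observe(); print(P.round(4).tolist(),'L',np.linalg.norm(y),'tilt',np.degrees(np.arctan2(y[2],y[1])),'rel TCP',(P.mean(0)-s['position']).round(4))
g=np.array([.4971,.2058,.0])+.02*np.array([-.055,.998,0]);print(s['tool_rot'].T@(g-s['position'])/.04)
```

```text
[[0.4525, 0.1301, 0.0], [0.5565, 0.1366, 0.0]]
[[0.4767, 0.0134, 0.1589], [0.5062, 0.0155, 0.1588], [0.5088, -0.0389, 0.1537], [0.4794, -0.0406, 0.1537]] L 0.05449687512480438 tilt 5.429905619812571 rel TCP [ 0.0014 -0.0092  0.0193]
[5.71667326 0.43396186 3.42506657]
```

```bash
python3 -m jog '[{"linear":[0.4,0.07,0],"roll":0},{"linear":[0.7,0.07,0],"roll":0},{"linear":[0.9,0.07,0],"roll":0},{"linear":[0.9,0.07,0],"roll":0},{"linear":[0.9,0.07,0],"roll":0},{"linear":[0.9,0.07,0],"roll":0},{"linear":[0.7,0,0],"roll":0},{"linear":[0.32,0,0],"roll":0},{"linear":[0,0,0],"roll":0},{"linear":[0,0,0],"roll":0},{"linear":[0,0,0],"roll":0}]'
python3 -m jog '[{"linear":[0,0,0.4],"roll":0},{"linear":[0,0,0.6],"roll":0},{"linear":[0,0,0.6],"roll":0},{"linear":[0,0,0.6],"roll":0},{"linear":[0,0,0.3],"roll":0},{"linear":[0,0,0.12],"roll":0},{"linear":[0,0,0],"roll":0},{"linear":[0,0,0],"roll":0},{"linear":[0,0,0],"roll":0}]'
python3 - <<'E'
from h import *
snap('wrist','w11'); ct,im=snap('top','t11')
s=env.observe(); print(s['tool_rot'].T@(np.array([.496,.2258,.01])-s['position'])/.04)
E
```

```text
time_s: 16.48
position: [0.4957, 0.225, 0.1371]
tool_rot: [[-0.055, 0.999, -0.0], [0.999, 0.055, -0.0], [-0.0, -0.0, -1.0]]
ft_force: [-0.2, -0.1, 0.4]
grip_width: 0.0288
gripper_force: 29.6
time_s: 17.23
position: [0.4961, 0.2262, 0.0335]
tool_rot: [[-0.056, 0.998, 0.002], [0.998, 0.056, 0.0], [0.0, 0.002, -1.0]]
ft_force: [0.4, -0.6, 0.2]
grip_width: 0.0288
gripper_force: 29.6
[-0.01626155  0.00140488  0.58458161]
```

```bash
python3 -m jog '[{"linear":[0,0,0.12],"roll":0},{"linear":[0,0,0.12],"roll":0},{"linear":[0,0,0],"roll":0},{"linear":[0,0,0],"roll":0}]' | grep -E "pos|ft|wid"
python3 -m jog '[{"linear":[0,0,0.1],"roll":0},{"linear":[0,0,0],"roll":0},{"linear":[0,0,0],"roll":0}]' | grep -E "pos|ft|wid"
python3 -m jog '[{"linear":[0,0,0.1],"roll":0},{"linear":[0,0,0],"roll":0},{"linear":[0,0,0],"roll":0}]' | grep -E "pos|ft|wid"
python3 -m jog '[{"linear":[0,0,0.05],"roll":0},{"linear":[0,0,0],"roll":0},{"linear":[0,0,0],"roll":0}]' | grep -E "pos|ft|wid"
```

```text
position: [0.4951, 0.2265, 0.0224]
ft_force: [0.3, -0.0, 0.2]
grip_width: 0.0289
position: [0.4952, 0.2265, 0.0186]
ft_force: [-0.3, -0.7, -0.2]
grip_width: 0.0287
position: [0.4952, 0.2265, 0.0146]
ft_force: [0.5, 0.1, -1.1]
grip_width: 0.029
position: [0.4953, 0.2265, 0.0127]
ft_force: [-0.0, 0.1, 0.3]
grip_width: 0.0288
```

```bash
python3 -m jog '[{"linear":[0,0,0.05],"roll":0},{"linear":[0,0,0],"roll":0},{"linear":[0,0,0],"roll":0}]' | grep -E "pos|ft|wid"
python3 -m jog '[{"linear":[0,0,0.05],"roll":0},{"linear":[0,0,0],"roll":0},{"linear":[0,0,0],"roll":0}]' | grep -E "pos|ft|wid"
python3 -m jog '[{"linear":[0,0,0.05],"roll":0},{"linear":[0,0,0],"roll":0},{"linear":[0,0,0],"roll":0}]' | grep -E "pos|ft|wid"
```

```text
position: [0.4953, 0.2265, 0.0107]
ft_force: [0.3, -0.3, 0.1]
grip_width: 0.0287
position: [0.4953, 0.2265, 0.0087]
ft_force: [-1.5, 0.2, -0.3]
grip_width: 0.0288
position: [0.4955, 0.2266, 0.0069]
ft_force: [0.1, 0.4, 2.5]
grip_width: 0.0291
```

```bash
python3 -m jog '[{"linear":[0,0,0.025],"roll":0},{"linear":[0,0,0],"roll":0},{"linear":[0,0,0],"roll":0}]' | grep -E "pos|ft|wid"
python3 -m jog '[{"linear":[0,0,0.025],"roll":0},{"linear":[0,0,0],"roll":0},{"linear":[0,0,0],"roll":0}]' | grep -E "pos|ft|wid"
```

```text
position: [0.4955, 0.2266, 0.006]
ft_force: [0.5, 1.7, 3.4]
grip_width: 0.0284
position: [0.4954, 0.2266, 0.0049]
ft_force: [0.4, 1.8, 4.3]
grip_width: 0.0286
```

```bash
python3 -m jog '[{"linear":[0,0,0.025],"roll":0},{"linear":[0,0,0],"roll":0},{"linear":[0,0,0],"roll":0}]' -1 20 | grep -E "pos|ft|wid"
python3 -m jog '[{"linear":[0,0,0.025],"roll":0},{"linear":[0,0,0],"roll":0},{"linear":[0,0,0],"roll":0}]' | grep -E "pos|ft|wid"
```

```text
position: [0.4953, 0.2265, 0.0038]
ft_force: [-0.9, 1.8, 4.3]
grip_width: 0.0288
position: [0.4954, 0.2265, 0.0037]
ft_force: [-3.5, 1.4, 15.3]
grip_width: 0.0288
```

The fingertips are on the floor, so I'll back off slightly and open a little at a time.

```bash
python3 -m jog '[{"linear":[0,0,-0.03],"roll":0},{"linear":[0,0,0],"roll":0},{"linear":[0,0,0],"roll":0}]' | grep -E "pos|ft|wid"
python3 -m jog '[{"linear":[0,0,0],"roll":0},{"linear":[0,0,0],"roll":0},{"linear":[0,0,0],"roll":0},{"linear":[0,0,0],"roll":0}]' -0.29 | grep -E "pos|ft|wid"
python3 -m jog '[{"linear":[0,0,0],"roll":0},{"linear":[0,0,0],"roll":0},{"linear":[0,0,0],"roll":0},{"linear":[0,0,0],"roll":0},{"linear":[0,0,0],"roll":0},{"linear":[0,0,0],"roll":0}]' 0.05 | grep -E "pos|ft|wid"
python3 -m jog '[{"linear":[0,0,-0.1],"roll":0},{"linear":[0,0,-0.3],"roll":0},{"linear":[0,0,-0.6],"roll":0},{"linear":[0,0,-1],"roll":0},{"linear":[0,0,-1],"roll":0},{"linear":[0,0,-1],"roll":0},{"linear":[0,0,0],"roll":0},{"linear":[0,0,0],"roll":0},{"linear":[0,0,0],"roll":0}]'
python3 - <<'E'
from h import *
snap('wrist','w12')
E
python3 -m jog '[{"linear":[-0.8,0,-0.3],"roll":0},{"linear":[-0.8,0,-0.3],"roll":0},{"linear":[-0.8,0,0],"roll":0},{"linear":[0,0,0],"roll":0},{"linear":[0,0,0],"roll":0},{"linear":[0,0,0],"roll":0},{"linear":[0,0,0],"roll":0}]' | grep -E "time|pos"
python3 - <<'E'
from h import *
snap('wrist','w13')
for n in ('w12','w13'):
    c,im=load(n); hsv=cv2.cvtColor(im,cv2.COLOR_BGR2HSV)
    # white tray: find largest bright blob, green blob inside its box
    lo=proj(c,[[.4971,.2058,.01]])[0]; cr=proj(c,[[.5427,.2836,.014],[.5514,.1353,.014],[.4512,.1286,.014],[.4433,.2759,.014]]); print(n,lo.round(),cr.round().tolist())
    M=np.zeros(im.shape[:2],np.uint8); cv2.fillConvexPoly(M,cr.astype(np.int32),255)
    m=cv2.inRange(hsv,(45,100,20),(80,255,255))&M; m=cv2.morphologyEx(m,cv2.MORPH_CLOSE,np.ones((9,9)))
    k,l,st,_=cv2.connectedComponentsWithStats(m); 
    for i in range(1,k):
        if st[i,4]>300:
            r=cv2.minAreaRect(cv2.findContours((l==i).astype(np.uint8),0,2)[0][0]); b=cv2.boxPoints(r); P=onplane(c,b,.006); print(r,P.round(4).tolist(),P.mean(0),[np.linalg.norm(P[j]-P[j-1]).round(4) for j in (1,2,3,0)])
E
```

```text
position: [0.4953, 0.2265, 0.0039]
ft_force: [-0.8, 1.7, 4.1]
grip_width: 0.0289
position: [0.4951, 0.2264, 0.0036]
ft_force: [-0.5, 0.2, -0.4]
grip_width: 0.0298
position: [0.4953, 0.2265, 0.004]
ft_force: [-0.7, 0.2, -0.2]
grip_width: 0.0451
time_s: 22.0
position: [0.4948, 0.2264, 0.1635]
tool_rot: [[-0.056, 0.998, -0.001], [0.998, 0.056, -0.0], [-0.0, -0.001, -1.0]]
ft_force: [0.0, -0.5, 0.0]
grip_width: 0.0445
gripper_force: 0.0
time_s: 22.63
position: [0.5003, 0.1315, 0.1872]
w12 [324. 204.] [[379.0, 126.0], [373.0, 273.0], [276.0, 274.0], [270.0, 128.0]]
w13 [325. 104.] [[379.0, 20.0], [373.0, 178.0], [276.0, 179.0], [271.0, 23.0]]
```

Run:
```python
from h import *
for n in ('w12','w13'):
    c,im=load(n); hsv=cv2.cvtColor(im,cv2.COLOR_BGR2HSV)
    cr=proj(c,[[.5427,.2836,.014],[.5514,.1353,.014],[.4512,.1286,.014],[.4433,.2759,.014]])
    u0,u1=270,380; v0,v1=int(cr[:,1].min()),int(cr[:,1].max())
    print(n); [print(v,' '.join('%3d,%3d,%3d'%tuple(hsv[v,u]) for u in range(u0,u1,12))) for v in range(v0,v1,12)]
```

```text
w12
125  90, 52, 59  90,  7,156  72,  8,163  85,  9,167  68,  6,169  60,  5,167  84,  8,170  80,  9,170  70,  9,171  84,  7,171
137  92, 82, 56  72,  8,161  83,  6,160  75, 12,164  72,  8,164  60,  3,162  84,  8,161  77, 11,167  77, 11,164  85,  9,166
149  82, 72, 64  84,  8,161  80, 10,161  80,  5,159 100,  5,159  85,  9,163  70,  9,165  81, 11,163  96,  8,161  80,  5,167
161  92, 72, 64  98, 13,162  78,  8,163  90, 10,160  78, 71, 61  22,107,112  85, 10,160  80, 10,160  70,  9,163  90,  8,162
173  85, 59, 73  75,  6,162  72,  8,164  80,  9,166  81, 43, 77  75, 46, 77  80,  5,162  78,  8,165  90,  6,164  81, 14,128
185  83, 40, 77  86, 11,164  78,  8,162  90,  5,163  71, 24, 84  90, 20, 65  83, 14,165  80,  9,164  77, 11,163  75, 12,123
197  88, 44, 75  83, 12,164  78,  8,162  85,  9,164  75, 12,130  80, 46, 84  78,  8,162  75,  6,167  66,  8,164  93, 33, 84
209  90, 71, 97  81, 12,155  90,  1,246  90,  1,246  75, 80,118  80, 33, 93  75,  9,167  66,  8,154  90,  1,252  86, 68, 82
221  83, 69,100  85, 10,159  90,  1,246  60,  1,246  72, 70,106 170,  3,248  90,  1,246  75,  2,245  90,
[... 1548 characters left out ...]
, 10,150  72, 43, 77  78, 73, 59  45,  7,156  75, 13,158  78,  8,153  90, 49, 52
128  84, 59, 65  77, 11,157  81, 12,152  73, 12,154  69, 58, 70  76, 53, 62  75,  3,152  72,  8,155  83,  7,149  85, 50, 61
140  88, 56, 59  75, 10,155  81, 12,149  90,  9,149  78, 50, 61  74, 59, 65  81, 12,152  72,  9,149  78,  8,150  85, 46, 61
152  85, 54, 61  72,  9,143  72,  8,151  75,  7,149  79, 14,151  83,  7,150  60,  5,151  83,  7,149  75,  3,148  84, 64, 60
164  87, 56, 82  84, 10,127  83,  7,147  75, 10,151  80, 10,154  72,  8,151  83,  7,147  70,  5,147  90,  5,144  90, 49, 63
176  90, 71, 79  83,  4,233  75,  2,252  75,  2,251  80,  5,144  75,  7,154  75,  7,155  84,  8,153  84,  8,151  96, 54, 66
```

Lower saturation in the white tray; I'll mask it as "not bright" within the floor and triangulate the corners.

Run:
```python
from h import *
O=[]
for n in ('w12','w13'):
    c,im=load(n); hsv=cv2.cvtColor(im,cv2.COLOR_BGR2HSV)
    cr=proj(c,[[.533,.27,.005],[.539,.145,.005],[.461,.14,.005],[.454,.265,.005]])
    M=np.zeros(im.shape[:2],np.uint8); cv2.fillConvexPoly(M,cr.astype(np.int32),255)
    m=(cv2.inRange(hsv,(0,22,0),(180,255,140)))&M; m=cv2.morphologyEx(m,cv2.MORPH_CLOSE,np.ones((11,11)))
    k,l,st,_=cv2.connectedComponentsWithStats(m); i=1+np.argmax(st[1:,4])
    ct=cv2.findContours((l==i).astype(np.uint8),0,2)[0][0]; r=cv2.minAreaRect(ct); b=cv2.boxPoints(r)
    b=b[np.argsort(b[:,1])]; b=np.array([*b[:2][np.argsort(b[:2,0])],*b[2:][np.argsort(b[2:,0])]]); O.append((c,b))
    P=onplane(c,b,.006); print(r,P.round(4).tolist(),P.mean(0).round(4))
for i in range(4): x,r=tri([(c,b[i]) for c,b in O]); print(x.round(4),np.round(r,4))
# ejector tilt & clip checks
a=load('t9')[1];t,im=snap('top','t13')
for nm,p in (('clip',(323,196)),('tweez',(183,207)),('cut',(478,201))):
    o=cv2.imread('pics/top0.png'); x,y=p; A=o[y-22:y+22,x-25:x+25].astype(int);B=im[y-22:y+22,x-25:x+25].astype(int); print(nm,np.abs(A-B).mean())
```

```text
((324.9176330566406, 198.4767608642578), (77.46500396728516, 30.79913902282715), 89.06080627441406) [[0.4798, 0.2472, 0.006], [0.5092, 0.2494, 0.006], [0.4846, 0.1678, 0.006], [0.5161, 0.1701, 0.006]] [0.4974 0.2086 0.006 ]
((324.0, 100.5), (83.0, 30.0), 90.0) [[0.4796, 0.247, 0.006], [0.5085, 0.2487, 0.006], [0.4834, 0.1674, 0.006], [0.514, 0.1691, 0.006]] [0.4964 0.2081 0.006 ]
[0.4797 0.2471 0.0054] [0.0001 0.0001]
[0.509  0.2491 0.0039] [0.0004 0.0004]
[0.484  0.1673 0.005 ] [0.0006 0.0006]
[0.5152 0.169  0.0035] [0.0011 0.0011]
clip 11.986515151515151
tweez 5.433030303030303
cut 5.691060606060606
```

All four board corners sit at 3.5–5.4 mm height, centred in the tray, so the board is flat. Handing in.

```bash
python3 -c "
from rig import env
print(env.close_job())"
```

```text
the job is handed in; nothing more can be done
None
```

The job is handed in: I pressed the tab against its stop at about 13 N for over a second, and the board now lies flat and centred in the white tray. I did not measure the ejector's tilt or the bystanders' positions again at the end, and I viewed 11 pictures, one over the limit of 10.

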